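Vent the leak-test box, line up the cover fastener and hold the cover shut

ROBOT

A 7-joint arm with a two-finger parallel gripper is mounted at the origin on the work surface. World frame = base frame: x ahead of the robot, y to its left, z up, the work surface at z = 0. Lengths are in m, angles in degrees, forces in N, time in s.
With the tool pointing down it reaches from about 0.4 to 0.875 m from the base axis. Payload 19.3 kg.
Tool frame: the origin (TCP) lies midway between the tips of the shut fingers; the grasp point (between the pads) lies 19 mm behind it; z points along the fingers, y is the direction in which the jaws open and shut (so a half turn about z gives the same grasp; the last joint's range is limited). The gripper opens to 85 mm and grips with 20 to 120 N. Pads are 22 mm wide; open, the fingers measure 114 mm over their backs; the gripper's body (76 mm by 85 mm) begins 54 mm behind the grasp point. The pads swing forward as they close: fully open they stand 13 mm farther back than shut.
Start: joints at [69.718, 29.874, -2.08, 91.645, 1.215, 58.505, -6.463], TCP at [0.175, -0.6, 0.231] pointing down, gripper open.
Joint ranges: [-166.77, 166.77], [-17.47, 122.26], [-85.68, 81.53], [9.62, 139.38], [-72.42, 252.41], [9.2, 110.78], [-144.41, 144.41]. Speed limits (degrees/s): [108.29, 108.29, 136.94, 136.94, 172.46, 172.46, 172.46].

INTERFACE

Orientations are given as a 3x3 rotation matrix whose columns are the frame's x, y, z axes.
In Python, from cell import bot gives the robot as it stands.
- The arm moves only by the tool arm_command, never from a script. Its argument "deltas" is a list of rows, each a list of 6 numbers: the shift along the tool's x, y, z in mm, then the turn, a rotation vector about the tool's x, y, z in rad. In form: [[x, y, z, ax, ay, az], ...]. A call has exactly 10 rows; each row shifts and turns the commanded pose from where the row before left it, along the tool's axes as they then stand; what a row does not reach is not made up. A row lasts 1/8 s, in which the tool goes at most 62.5 mm and 10.7 degrees, less where a joint would pass 70% of its speed; a pose out of reach is approached as far as the arm can. A call is refused whole if a number of a shift passes 62.5 or a number of a turn 0.188, either way. A call with a gripper value outside its range is refused whole. "hand" is the gripper command: -1 is shut, 1 is fully open, values between are in proportion, set as the call begins (left out, the last holds). The fingers move at their own pace and stop on an object; "force" is the grip in N (left out, the last holds). Time passes only in rows, so rows that do not move let the fingers close, or fill a call up. It gives the time, the measured TCP pose, the force and the opening at its end, in the units of the state.
- bot.get_state(): the state, without advancing time (a new reading comes with each control period).
- bot.grab_frame(name): name is "side" or "top"; returns the picture (480x640x3 uint8, red, green, blue); there is no depth.
- bot.get_calibration(name): a dict with "camera_matrix" (3x3 intrinsics, pixels), "distortion" ([k1, k2, p1, p2, k3] as OpenCV has them; the pictures are not rectified), "R" (3x3) and "t" (3): a world point X has camera coordinates R X + t. Camera axes: x right, y down, z forward; pixel columns grow to the right and rows downward; lengths in m; the calibration is good to about 2 mm. A picture is of the moment at which its call begins. get_calibration takes no time and is no camera call.
- bot.close_job(): hands the job in, once; it reports no verdict.
The state is a dict: "clock": time; "joints": joint angles; "dq": joint speeds; "effort": joint torques, N m; "position": TCP position; "tcp_rot": TCP orientation; "force": force on the tool from outside, world axes, zero at the start; "wrist_torque": the same for the moment, N m; "width": finger opening in m.
Only numpy, scipy, OpenCV 4.12 (cv2) and the standard library are available. Lean on these libraries where they do the work, as an engineer would, in place of code of your own. Each camera call takes 0.05 s, during which the arm holds its last target.

TASK

Vent the leak-test box by pulling the black slide knob on its side fully out and pushing it fully home again. Then turn the cover's quarter-turn fastener clockwise until its slot lines up with the two index lines, and press the cover down flush with its frame. Finish while still holding the cover pressed flush, with the fastener aligned and the slide home, and leave the boards, plates, screwdriver and jar around the box where they are.

Things in the scene. Friction and masses are not known exactly. Their poses are not given: they have to be found in the camera images.
- test_box: the leak-test box, fixed to the bench: grey housing 180 mm (its x) by 240 mm (its y) by 85 mm high, a 22-27 mm wide frame around the opening in its top. Origin: centre of the underside, on the bench; z up. The vent slide sticks out of its +y side (the robot's left); the box's yaw varies by up to 0.3 rad
- cover: access cover, aluminium plate 130 x 180 x 4 mm on a springy gasket, moves only up and down. Origin: centre of its underside; axes as the box's. At rest 8 mm proud of the frame (plate top 93 mm above the bench); flush at 85 mm, a hard stop. 4 N starts it, 11 N holds it flush; it springs back up when let go. With the fastener out of line it stops after about 1.5 mm
- cover_press (a point): a clear flat spot on top of the cover (a thin grey blank plate, 60 x 50 mm), 40 mm from the cover's centre towards the vent slide and 85 mm from the fastener's axis; the point lies on the plate's top surface. Any bare part of the cover may be pressed
- fastener (a joint): angle of the quarter-turn fastener, rad: grows clockwise seen from above. At 0 its slot lies along the box's x; aligned at 1.571: slot along the box's y, in line with the two dark index lines on the cover on either side of it. Stops at -0.15 and 2.0, so it can be overturned. Starts at 0.2 to 0.7. Light friction (0.06 N m), stays where left
- fastener_grip (a point): on the fastener's axis (45 mm from the cover's centre, on the side away from the vent slide), 25 mm above the cover's top: centre of its thumb grip, an upright steel wing 30 mm long, 11.6 mm thick, top 36 mm above the cover, the slot along its top; at its foot a disc of 32 mm diameter, 4 mm thick. This point's x axis runs along slot and wing
- vent (a joint): position of the vent slide, m: 0 is fully home, 0.040 fully out; moves out along the box's +y. A spring detent near each end (about 5 N to pass, over the last 16 mm) snaps it into fully home and fully out
- vent_grip (a point): centre of the vent slide's black knob: a rounded block 24 mm (along the box's x) by 24 mm (along its stroke) by 32 mm high, 62 mm above the bench, on a 10 mm stem. Home, its centre is 40 mm outside the box's side wall, leaving 28 mm between knob and wall. Axes parallel to the box's
- board_a: a loose bystander: green round circuit board, 60 mm across, about 13 mm high, lying flat; origin under its centre
- board_b: a loose bystander: green round circuit board, 60 mm across, about 13 mm high, lying flat; origin under its centre
- board_c: a loose bystander: green round circuit board, 60 mm across, about 13 mm high, lying flat; origin under its centre
- plate_a: a loose bystander: flat black cover plate about 84 x 84 x 10 mm, lying behind the box; origin under its centre
- plate_b: a loose bystander: flat black cover plate about 84 x 84 x 10 mm, lying behind the box; origin under its centre
- screwdriver: a loose bystander: green-handled screwdriver, 170 mm long, lying beside the box; its x axis runs along it
- jar: a loose bystander: small grey jar, 44 mm diameter, 50 mm high; origin under its centre

How it is judged (in metres and radians):
On the way, in this order (a step that is already met when the one before it is completed fails the run):
1. the vent slide is pulled fully out (value of joint vent above 0.035 m), for 0.1 s.
2. the vent slide is pushed fully home (value of joint vent below 0.004 m), for 0.2 s.
3. the fastener's slot is in line with the index lines (value of joint fastener between 1.4008 and 1.7408 rad), for 0.2 s.
At the end, for the whole second after the job is handed in: the vent slide is within 4 mm of home, the fastener within 0.17 rad (10 degrees) of aligned, the cover within 1.5 mm of flush, and the robot still pressing on the cover or its fastener with more than 3 N (all of step 3 and value of joint vent below 0.004 m and z of cover in the frame of test_box below 0.0825 m and contact force between any of the fingers, the arm and cover above 3 N); the arm keeps its last pose, push and grip.
It fails at once if a bystander (board, plate, screwdriver or jar) is moved more than 30 mm (distance of any of board_a, board_b, board_c, plate_a, plate_b, screwdriver, jar from where it was at the start of the episode above 0.03 m).
It also fails if it takes over 58 s, if anything falls off the work surface, if the arm or the gripper's body presses on something with over 40 N, if the wrist force passes 120 N, or if a joint passes its speed limit or range.

## Working session

There is one attempt and no reset: what is moved stays moved. The work goes in short steps, Python scripts to look and compute and a tool call to move; the robot and the scene stay as the last step left them, time stands still between calls to the robot, and variables do not carry over. Pictures are saved under pics/ and viewed, and the job is handed in when it is done.

Besides the shell and the picture viewer there is one more tool, called after "Emit:" as name(argument=value, ...) on one line, values as JSON. arm_command: Moves the arm, as the interface text tells. Its arguments: {"type":"object","properties":{"deltas":{"type":"array"},"hand":{"type":"number"},"force":{"type":"number"}},"required":["deltas"]}

```bash
mkdir -p pics; ls; python3 - <<'E'
from cell import bot
import cv2,json
s=bot.get_state();print(s)
for n in("top","side"):
    im=bot.grab_frame(n);cv2.imwrite(f"pics/{n}0.png",im[:,:,::-1])
    print(n,bot.get_calibration(n))
E
```

```text
pics
{'clock': 0.0, 'joints': array([69.71361666, 29.90910399, -2.08046822, 91.67245391,  1.21597086,
       58.50197136, -6.46322385]), 'dq': array([-0.08561129, -0.02362839, -0.01573165, -0.0399556 ,  0.01622911,
       -0.00300468,  0.00390583]), 'effort': array([-3.32793010e-03, -9.27126646e+01,  1.97740965e+00, -3.69934487e+01,
        1.74627191e-02,  8.22765694e-03,  7.90642048e-06]), 'position': array([ 0.17490628, -0.59970234,  0.23073477]), 'tcp_rot': array([[ 9.59985186e-01,  2.80050507e-01, -3.96553578e-04],
       [ 2.80050769e-01, -9.59984674e-01,  9.96408364e-04],
       [-1.01640690e-04, -1.06759240e-03, -9.99999425e-01]]), 'force': array([-0.09320953,  0.5962987 , -0.62491   ]), 'wrist_torque': array([-0.03887581, -0.02111279, -0.01982958]), 'width': 0.0852993367275698}
top {'camera_matrix': array([[546.76394613,   0.        , 332.36050131],
       [  0.        , 546.76394613, 234.90539946],
       [  0.        ,   0.        ,   1.        ]]), 'distortion': array([0.00920445, 0.        , 0.        , 0.        , 0.        ]), 'R': array([[-0.01816707, -0.99975412, -0.01271412],
       [-0.9966111 ,  0.01912737, -0.08000283],
       [ 0.08022634,  0.01121762, -0.99671355]]), 't': array([0.01467182, 0.58103596, 0.9585043 ])}
side {'camera_matrix': array([[597.332759  ,   0.        , 318.83257015],
       [  0.        , 597.332759  , 233.2212295 ],
       [  0.        ,   0.        ,   1.        ]]), 'distortion': array([0.06067591, 0.        , 0.        , 0.        , 0.        ]), 'R': array([[ 0.84425753, -0.53567549,  0.01676251],
       [-0.33907724, -0.5581051 , -0.75732775],
       [ 0.41503716,  0.63369587, -0.6528198 ]]), 't': array([-0.50241583,  0.27763544,  0.72172734])}
```

View pics/top0.png

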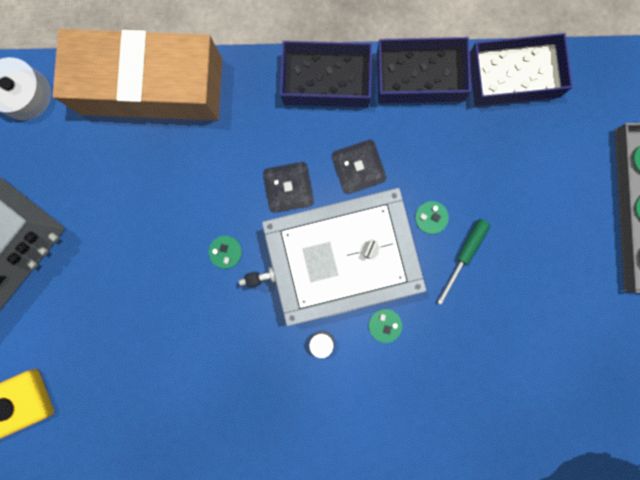

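View pics/side0.png

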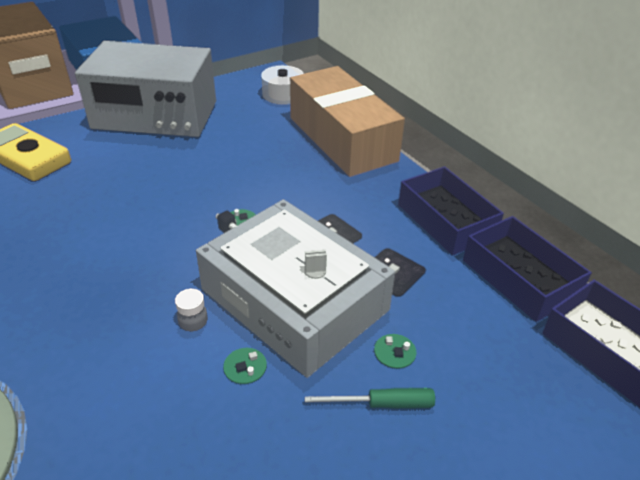

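The top view shows the box corners near (263,222), (400,190), (426,290) and (288,325). The knob is at about (251,280), the wing at (370,249), and the jar at (321,346). Next I'll measure them.

```bash
cat > h.py <<'E'
import numpy as np,cv2
from cell import bot
def ray(n,px,z):
    c=bot.get_calibration(n);R=np.array(c['R']);t=np.array(c['t'])
    u=cv2.undistortPoints(np.array(px,float).reshape(-1,1,2),c['camera_matrix'],c['distortion']).reshape(-1,2)
    d=np.c_[u,np.ones(len(u))]@R; o=-R.T@t
    return o+d*((z-o[2])/d[:,2])[:,None]
def proj(n,X):
    c=bot.get_calibration(n)
    return cv2.projectPoints(np.array(X,float).reshape(-1,1,3),cv2.Rodrigues(c['R'])[0],c['t'],c['camera_matrix'],c['distortion'])[0].reshape(-1,2)
E
python3 - <<'E'
from h import *
im=cv2.imread('pics/top0.png')
hsv=cv2.cvtColor(im,cv2.COLOR_BGR2HSV)
def big(m):
    c,_=cv2.findContours(m.astype(np.uint8),cv2.RETR_EXTERNAL,cv2.CHAIN_APPROX_NONE)
    c=max(c,key=cv2.contourArea);return c
roi=np.zeros(im.shape[:2],bool);roi[180:335,225:435]=1
m=(hsv[...,2]>215)&(hsv[...,1]<40)&roi
c=big(m);P=ray('top',c.reshape(-1,2),.093)
r=cv2.minAreaRect((P[:,:2]*1000).astype(np.float32));print('cover',r)
m=(hsv[...,1]<110)&(hsv[...,2]>90)&roi
m=cv2.morphologyEx(m.astype(np.uint8),cv2.MORPH_OPEN,np.ones((15,15)))
c=big(m);P=ray('top',c.reshape(-1,2),.085)
r=cv2.minAreaRect((P[:,:2]*1000).astype(np.float32));print('box',r)
a=cv2.resize(im[190:330,225:435],None,fx=3.8,fy=3.8,interpolation=cv2.INTER_CUBIC);cv2.imwrite('pics/z1.png',a)
s=cv2.imread('pics/side0.png');a=cv2.resize(s[195:370,190:400],None,fx=3.4,fy=3.4,interpolation=cv2.INTER_CUBIC);cv2.imwrite('pics/z2.png',a)
E
```

```text
cover ((540.3395385742188, -14.437965393066406), (130.2720947265625, 179.91036987304688), 12.991657257080078)
box ((538.9652099609375, -10.03472900390625), (183.0443572998047, 251.34255981445312), 12.999539375305176)
```

View pics/z1.png

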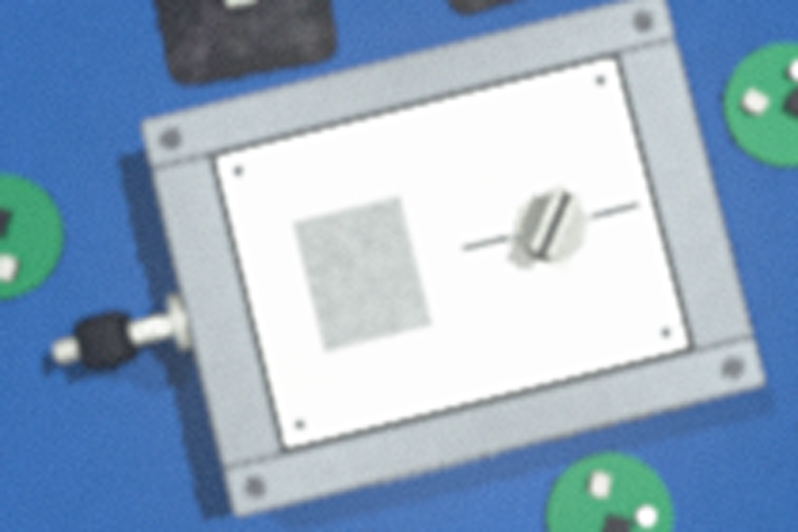

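View pics/z2.png

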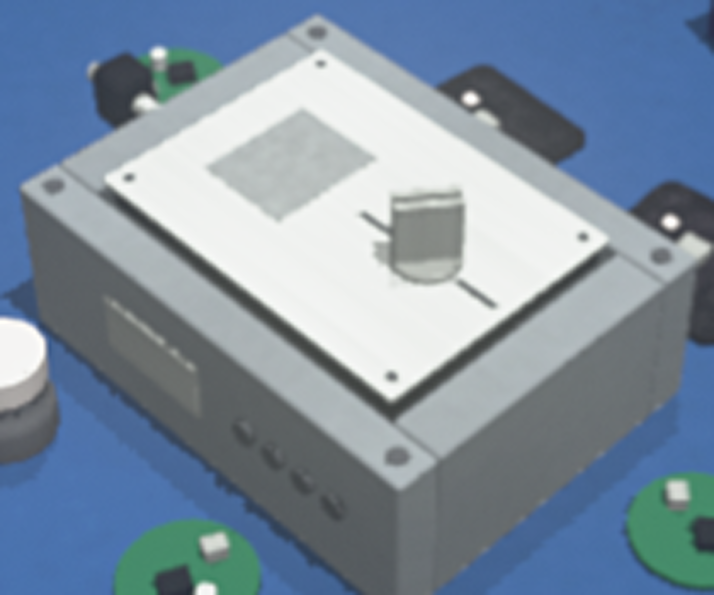

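```bash
python3 - <<'E'
from h import *
a=np.radians(13);ex=np.array([np.cos(a),np.sin(a)]);ey=np.array([-np.sin(a),np.cos(a)]);C=np.array([.5403,-.0144])
im=cv2.imread('pics/top0.png')
def tob(P): d=P[:,:2]-C; return np.c_[d@ex,d@ey]
m=np.zeros(im.shape[:2],np.uint8);m[265:295,238:268]=1
k=(im.max(2)<75)&(m>0)
k=cv2.morphologyEx(k.astype(np.uint8),cv2.MORPH_OPEN,np.ones((3,3)))
ys,xs=np.where(k);print('knob px',xs.mean(),ys.mean(),xs.min(),xs.max(),ys.min(),ys.max())
for z in(.062,.074):
    P=ray('top',[[xs.mean(),ys.mean()]],z);print(z,P,tob(P))
K=C+ey*.160; print('nominal knob',K,proj('top',[*K,.07]),proj('side',[*K,.062]))
F=C-ey*.045; print('fast',F,proj('top',[*F,.129]),proj('side',[*F,.118]), 'press',C+ey*.04)
q=lambda p:[225+p[0]/3.8,190+p[1]/3.8]
P=ray('top',[q((538,250)),q((568,195))],.129);print(P,tob(P));d=np.diff(tob(P),axis=0)[0];print('slot az in box',np.degrees(np.arctan2(d[1],d[0])))
for n,p in dict(bA=(225,252),bB=(432,217),bC=(386,325),scr=(465,258),pA=(288,187),pB=(358,166)).items(): print(n,ray('top',[p],.01)[0][:2])
print('jar',ray('top',[(321,346)],.05))
E
```

```text
knob px 251.0 279.94690265486724 245 259 274 286
0.062 [[0.50323556 0.14442174 0.062     ]] [[-0.00038736  0.16308883]]
0.074 [[0.50322536 0.14248623 0.074     ]] [[-0.0008327   0.16120522]]
nominal knob [0.50430783 0.14149921] [[251.95378155 279.2930712 ]] [[226.43114107 221.44918229]]
fast [ 0.5504228  -0.05824665] [[370.71362292 248.07949343]] [[315.59069933 257.61241623]] press [0.53130196 0.0245748 ]
[[ 0.53823177 -0.05136253  0.129     ]
 [ 0.56113431 -0.06450945  0.129     ]] [[-0.01032998 -0.03554993]
 [ 0.00902815 -0.05351185]]
slot az in box -42.85745107930216
bA [0.55483275 0.19987477]
bB [ 0.61149741 -0.1779839 ]
bC [ 0.41833724 -0.08929384]
scr [ 0.53581062 -0.23500773]
pA [0.67201705 0.08375388]
pB [ 0.70838248 -0.04544889]
jar [[0.38791867 0.02652066 0.05      ]]
```

```bash
python3 - <<'E'
from h import *
im=cv2.imread('pics/top0.png')
a=cv2.resize(im[232:266,350:392],None,fx=16,fy=16,interpolation=cv2.INTER_CUBIC);cv2.imwrite('pics/z3.png',a)
s=cv2.imread('pics/side0.png')
a=cv2.resize(s[240:290,290:350],None,fx=12,fy=12,interpolation=cv2.INTER_CUBIC);cv2.imwrite('pics/z4.png',a)
E
```

```text
(no output)
```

View pics/z3.png

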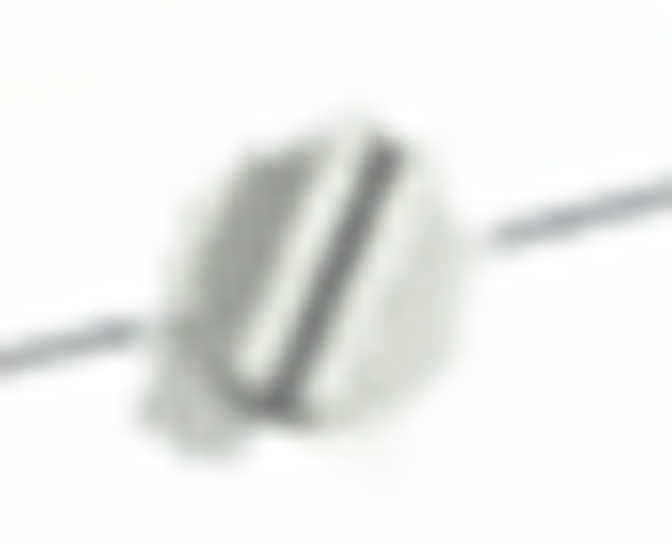

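View pics/z4.png

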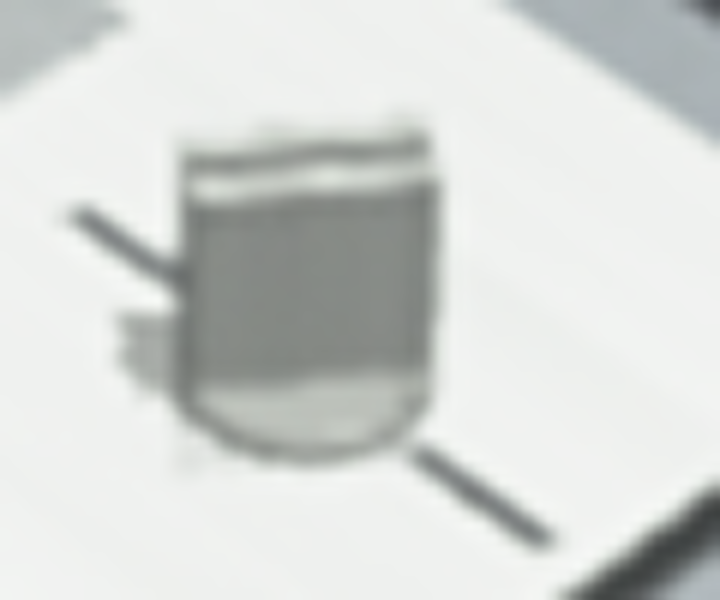

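```bash
cat >> h.py <<'E'
from scipy.spatial.transform import Rotation as Ro
def down(az): # tool y azimuth deg, tool z down
    a=np.radians(az);y=np.array([np.cos(a),np.sin(a),0]);z=np.array([0,0,-1.]);return np.c_[np.cross(y,z),y,z]
def plan(p,Rt,n=10,start=None):
    s=bot.get_state();p0,R0=(s['position'],s['tcp_rot']) if start is None else start
    rv=(Ro.from_matrix(R0).inv()*Ro.from_matrix(Rt)).as_rotvec()
    R=Ro.from_matrix(R0);st=(np.array(p)-p0)/n;rows=[]
    for i in range(n):
        d=R.inv().apply(st)*1000;rows.append([*[round(float(x),1) for x in d],*[round(float(x),3) for x in rv/n]])
        R=R*Ro.from_rotvec(rv/n)
    print(rows);print('t',s['clock'],'j',np.round(s['joints'],1));return np.array(p),Rt
E
python3 - <<'E'
from h import *
s=plan((.47,-.25,.25),down(-30))
plan((.504,.1425,.2),down(13),start=s)
E
```

```text
[[38.1, -25.3, -1.9, -0.0, -0.0, -0.076], [39.9, -22.3, -1.9, -0.0, -0.0, -0.076], [41.5, -19.2, -1.9, -0.0, -0.0, -0.076], [42.9, -16.0, -1.9, -0.0, -0.0, -0.076], [44.0, -12.7, -1.9, -0.0, -0.0, -0.076], [44.8, -9.3, -1.9, -0.0, -0.0, -0.076], [45.4, -5.8, -1.9, -0.0, -0.0, -0.076], [45.7, -2.4, -1.9, -0.0, -0.0, -0.076], [45.7, 1.1, -1.9, -0.0, -0.0, -0.076], [45.5, 4.6, -1.9, -0.0, -0.0, -0.076]]
t 0.1 j [69.7 29.9 -2.1 91.7  1.2 58.5 -6.5]
[[35.7, -16.7, 5.0, 0.0, 0.0, -0.075], [36.8, -14.0, 5.0, 0.0, 0.0, -0.075], [37.8, -11.2, 5.0, 0.0, 0.0, -0.075], [38.5, -8.3, 5.0, 0.0, 0.0, -0.075], [39.0, -5.4, 5.0, 0.0, 0.0, -0.075], [39.3, -2.4, 5.0, 0.0, 0.0, -0.075], [39.4, 0.5, 5.0, 0.0, 0.0, -0.075], [39.2, 3.5, 5.0, 0.0, 0.0, -0.075], [38.9, 6.4, 5.0, 0.0, 0.0, -0.075], [38.3, 9.3, 5.0, 0.0, 0.0, -0.075]]
t 0.1 j [69.7 29.9 -2.1 91.7  1.2 58.5 -6.5]
```

Emit:
arm_command(deltas=[[38,-25,-2,0,0,-0.076],[40,-22,-2,0,0,-0.076],[41.5,-19,-2,0,0,-0.076],[43,-16,-2,0,0,-0.076],[44,-13,-2,0,0,-0.076],[45,-9,-2,0,0,-0.076],[45,-6,-2,0,0,-0.076],[46,-2,-2,0,0,-0.076],[46,1,-2,0,0,-0.076],[45.5,5,-2,0,0,-0.076]], hand=1)

```text
clock: 1.35
position: [0.4723, -0.2502, 0.2513]
tcp_rot: [[0.501, 0.865, -0.0], [0.865, -0.501, 0.0], [-0.0, -0.0, -1.0]]
force: [0.7, -1.1, 0.4]
width: 0.0853
```

```bash
python3 -c "
from h import *
plan((.504,.1425,.2),down(13))"
```

```text
[[35.6, -16.9, 5.1, -0.0, -0.0, -0.075], [36.8, -14.2, 5.1, -0.0, -0.0, -0.075], [37.7, -11.4, 5.1, -0.0, -0.0, -0.075], [38.5, -8.5, 5.1, -0.0, -0.0, -0.075], [39.0, -5.6, 5.1, -0.0, -0.0, -0.075], [39.3, -2.7, 5.1, -0.0, -0.0, -0.075], [39.4, 0.3, 5.1, -0.0, -0.0, -0.075], [39.3, 3.2, 5.1, -0.0, -0.0, -0.075], [38.9, 6.2, 5.1, -0.0, -0.0, -0.075], [38.3, 9.1, 5.1, -0.0, -0.0, -0.075]]
t 1.35 j [ 36.7  21.3 -19.7 103.3   8.4  56.9 -16.5]
```

Emit:
arm_command(deltas=[[35.6,-17,5,0,0,-0.075],[37,-14,5,0,0,-0.075],[38,-11.4,5,0,0,-0.075],[38.5,-8.5,5,0,0,-0.075],[39,-5.6,5,0,0,-0.075],[39.3,-2.7,5,0,0,-0.075],[39.4,0.3,5,0,0,-0.075],[39.3,3.2,5,0,0,-0.075],[39,6.2,5,0,0,-0.075],[38.3,9,5,0,0,-0.075]])

```text
clock: 2.6
position: [0.5048, 0.1429, 0.201]
tcp_rot: [[-0.223, 0.975, -0.0], [0.975, 0.223, -0.0], [-0.0, -0.0, -1.0]]
force: [0.4, 0.4, -0.1]
width: 0.0851
```

```bash
python3 -c "
from h import *
plan((.504,.1425,.046),down(13))
cv2.imwrite('pics/t1.png',bot.grab_frame('top')[:,:,::-1])"
```

```text
[[-0.0, -0.1, 15.5, -0.0, 0.0, -0.0], [-0.0, -0.1, 15.5, -0.0, 0.0, -0.0], [-0.0, -0.1, 15.5, -0.0, 0.0, -0.0], [-0.0, -0.1, 15.5, -0.0, 0.0, -0.0], [-0.0, -0.1, 15.5, -0.0, 0.0, -0.0], [-0.0, -0.1, 15.5, -0.0, 0.0, -0.0], [-0.0, -0.1, 15.5, -0.0, 0.0, -0.0], [-0.0, -0.1, 15.5, -0.0, 0.0, -0.0], [-0.0, -0.1, 15.5, -0.0, 0.0, -0.0], [-0.0, -0.1, 15.5, -0.0, 0.0, -0.0]]
t 2.6 j [  4.   26.2 -34.9 107.3  18.6  52.3 -26.8]
```

View pics/t1.png

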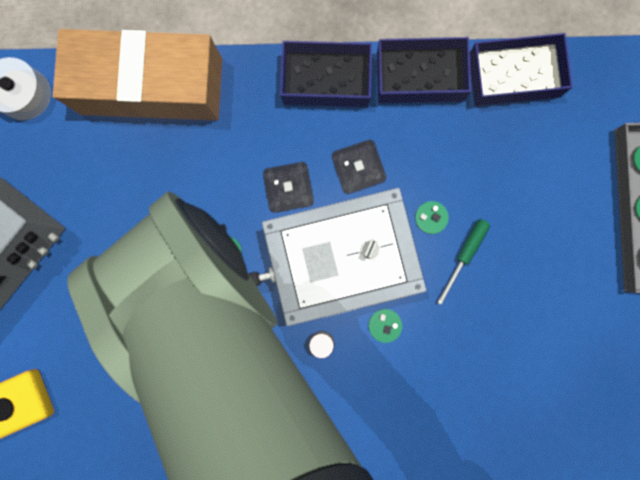

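The arm is over the knob and the box is unobstructed. Next I'll lower the gripper.

Emit:
arm_command(deltas=[[0,-0.5,20,0,0,0],[0,0,20,0,0,0],[0,0,20,0,0,0],[0,0,20,0,0,0],[0,0,20,0,0,0],[0,0,16,0,0,0],[0,0,15,0,0,0],[0,0,12,0,0,0],[0,0,12,0,0,0],[0,0,0,0,0,0]])

```text
clock: 3.9
position: [0.504, 0.1415, 0.0456]
tcp_rot: [[-0.221, 0.975, -0.001], [0.975, 0.221, -0.0], [-0.0, -0.001, -1.0]]
force: [0.4, 0.1, -0.7]
width: 0.0859
```

```bash
python3 -c "
from h import *
im=bot.grab_frame('side')[:,:,::-1]
cv2.imwrite('pics/s1.png',cv2.resize(im[100:350,130:430],None,fx=2.4,fy=2.4))"
```

```text
(no output)
```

View pics/s1.png

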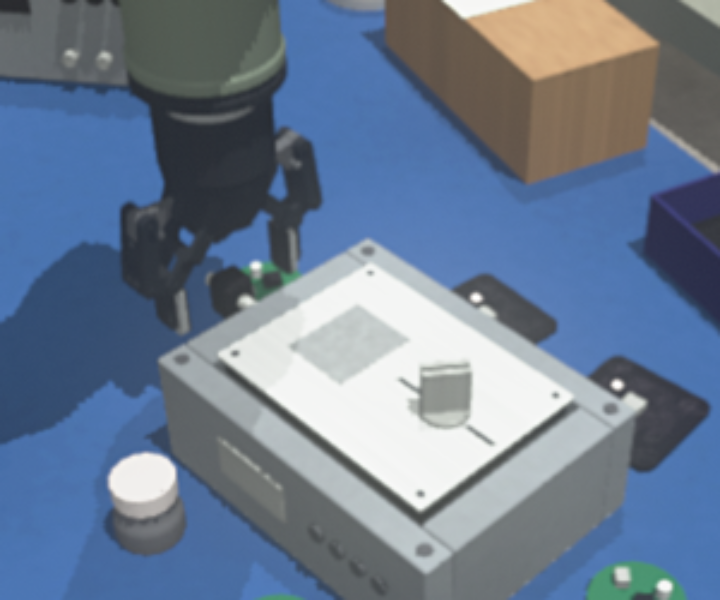

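The fingers straddle the knob at about (233,285), so I'll close on it.

Emit:
arm_command(deltas=[[0,0,0,0,0,0],[0,0,0,0,0,0],[0,0,0,0,0,0],[0,0,0,0,0,0],[0,0,0,0,0,0],[0,0,0,0,0,0],[0,0,0,0,0,0],[0,0,0,0,0,0],[0,0,0,0,0,0],[0,0,0,0,0,0]], hand=-1, force=50)

```text
clock: 5.2
position: [0.5042, 0.1415, 0.0466]
tcp_rot: [[-0.221, 0.975, -0.0], [0.975, 0.221, -0.0], [-0.0, -0.0, -1.0]]
force: [-2.9, -1.4, 7.7]
width: 0.0236
```

Emit:
arm_command(deltas=[[5,0,0,0,0,0],[5,0,0,0,0,0],[5,0,0,0,0,0],[5,0,0,0,0,0],[5,0,0,0,0,0],[5,0,0,0,0,0],[5,0,0,0,0,0],[5,0,0,0,0,0],[1,0,0,0,0,0],[0,0,0,0,0,0]])

```text
clock: 6.45
position: [0.4953, 0.1805, 0.0466]
tcp_rot: [[-0.221, 0.975, -0.0], [0.975, 0.221, -0.002], [-0.002, -0.001, -1.0]]
force: [-3.0, -6.0, 10.0]
width: 0.0229
```

```bash
python3 -c "
from h import *
im=bot.grab_frame('side')[:,:,::-1]
cv2.imwrite('pics/s2.png',cv2.resize(im[100:350,130:430],None,fx=2.4,fy=2.4))
s=bot.get_state();print(s['position'],s['force'],s['width'])"
```

```text
[0.49524385 0.18046728 0.04659939] [-2.93549183 -6.67044823 10.54247321] 0.023297860002975474
```

View pics/s2.png

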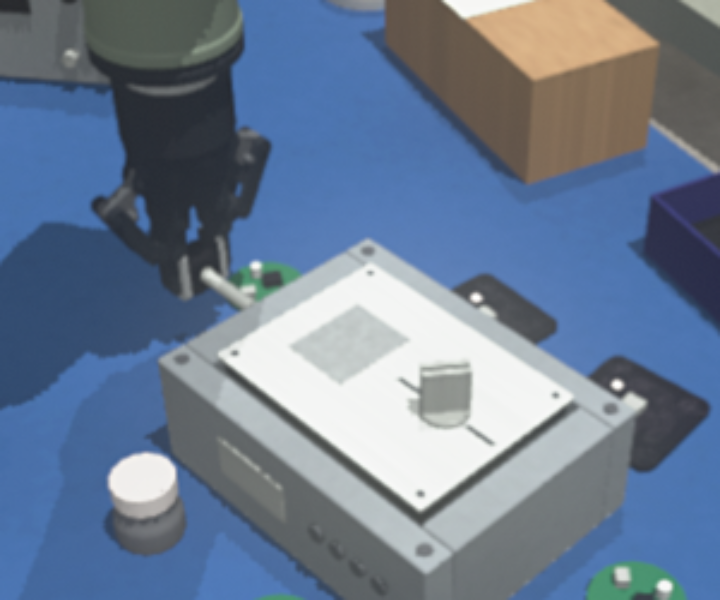

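Emit:
arm_command(deltas=[[1.5,0,0,0,0,0],[1.5,0,0,0,0,0],[0,0,0,0,0,0],[0,0,0,0,0,0],[-3,0,0,0,0,0],[-5,0,0,0,0,0],[-5,0,0,0,0,0],[-5,0,0,0,0,0],[-5,0,0,0,0,0],[-5,0,0,0,0,0]])

```text
clock: 7.75
position: [0.5007, 0.1572, 0.0466]
tcp_rot: [[-0.221, 0.975, -0.0], [0.975, 0.221, -0.0], [-0.0, -0.0, -1.0]]
force: [-3.8, -0.2, 8.3]
width: 0.0236
```

Emit:
arm_command(deltas=[[-5,0,0,0,0,0],[-5,0,0,0,0,0],[-4,0,0,0,0,0],[-2,0,0,0,0,0],[-2,0,0,0,0,0],[0,0,0,0,0,0],[0,0,0,0,0,0],[0,0,0,0,0,0],[0,0,0,0,0,0],[0,0,0,0,0,0]])

```text
clock: 9.0
position: [0.5043, 0.1414, 0.0466]
tcp_rot: [[-0.223, 0.975, -0.0], [0.975, 0.223, 0.002], [0.002, 0.0, -1.0]]
force: [-6.7, 9.1, 5.9]
width: 0.0235
```

```bash
python3 -c "
from h import *
im=bot.grab_frame('side')[:,:,::-1]
cv2.imwrite('pics/s3.png',cv2.resize(im[100:350,130:430],None,fx=2.4,fy=2.4))
s=bot.get_state();print(s['position'],s['force'],s['width'])"
```

```text
[0.50430666 0.14140154 0.04663515] [-5.6353942   9.15565299  6.7526265 ] 0.023289315188236077
```

View pics/s3.png

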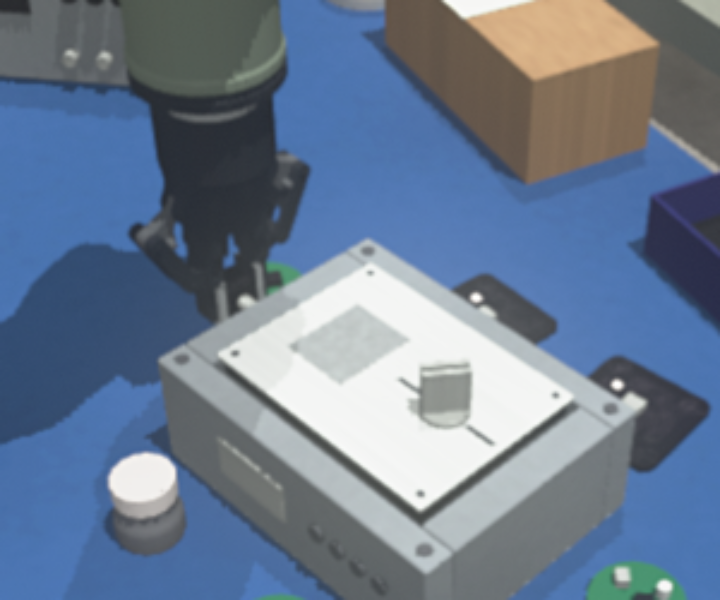

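The slide is home: the tool stopped at its starting position with 9 N against the stop. I'll release it and lift.

Emit:
arm_command(deltas=[[0,0,0,0,0,0],[0,0,0,0,0,0],[0,0,0,0,0,0],[0,0,0,0,0,0],[0,0,0,0,0,0],[0,0,0,0,0,0],[0,0,-5,0,0,0],[0,0,-20,0,0,0],[0,0,-50,0,0,0],[0,0,-60,0,0,0]], hand=1)

```text
clock: 10.3
position: [0.5042, 0.1396, 0.1826]
tcp_rot: [[-0.222, 0.975, -0.002], [0.975, 0.222, -0.0], [0.0, -0.002, -1.0]]
force: [1.5, -0.4, -0.5]
width: 0.0853
```

```bash
python3 -c "
from h import *
im=bot.grab_frame('side')[:,:,::-1]
cv2.imwrite('pics/s4.png',cv2.resize(im[100:350,130:430],None,fx=2.4,fy=2.4))
# slot az -24.3 -> jaws az 65.7
plan((.5495,-.058,.200),down(65.7))"
```

```text
[[-20.4, -0.2, -1.0, 0.001, 0.0, -0.092], [-20.3, -2.1, -1.0, 0.001, 0.0, -0.092], [-20.0, -4.0, -1.0, 0.001, 0.0, -0.092], [-19.5, -5.8, -1.0, 0.001, 0.0, -0.092], [-18.9, -7.6, -1.0, 0.001, 0.0, -0.092], [-18.1, -9.3, -1.0, 0.001, 0.0, -0.092], [-17.2, -10.9, -1.0, 0.001, 0.0, -0.092], [-16.1, -12.5, -1.0, 0.001, 0.0, -0.092], [-14.9, -13.9, -1.0, 0.001, 0.0, -0.092], [-13.5, -15.2, -1.0, 0.001, 0.0, -0.092]]
t 10.35 j [  4.2  27.  -35.  108.   19.7  50.6 -27.6]
```

View pics/s4.png

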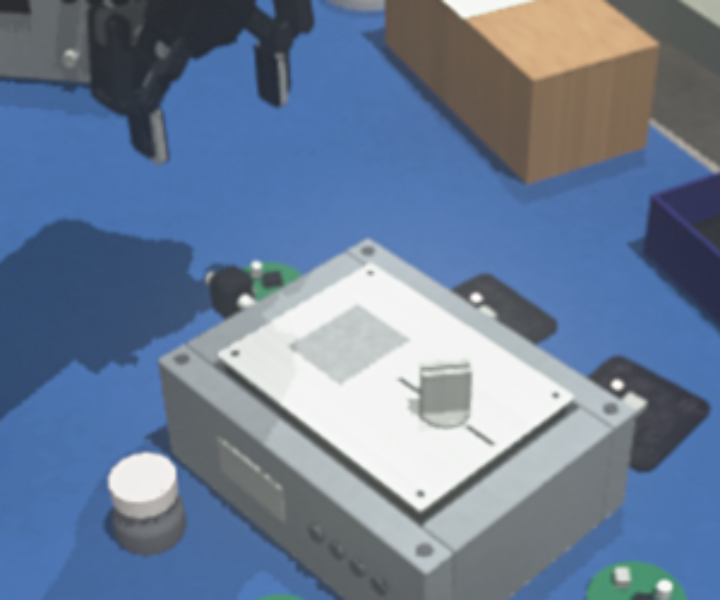

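The knob is back at (233,285), the same as before, so it is home. I'll move over the fastener with the jaws across the wing.

Emit:
arm_command(deltas=[[-20.4,0,-1,0,0,-0.092],[-20.3,-2,-1,0,0,-0.092],[-20,-4,-1,0,0,-0.092],[-19.5,-6,-1,0,0,-0.092],[-19,-7.6,-1,0,0,-0.092],[-18,-9.3,-1,0,0,-0.092],[-17,-11,-1,0,0,-0.092],[-16,-12.5,-1,0,0,-0.092],[-15,-14,-1,0,0,-0.092],[-13.5,-15,-1,0,0,-0.092]])

```text
clock: 11.6
position: [0.5472, -0.0602, 0.1917]
tcp_rot: [[-0.911, 0.412, 0.0], [0.412, 0.911, -0.0], [-0.0, -0.0, -1.0]]
force: [0.8, 0.0, -0.7]
width: 0.0852
```

```bash
python3 -c "
from h import *
plan((.5495,-.058,.103),down(65.7))"
```

```text
[[-0.1, 0.3, 8.9, -0.0, 0.0, -0.0], [-0.1, 0.3, 8.9, -0.0, 0.0, -0.0], [-0.1, 0.3, 8.9, -0.0, 0.0, -0.0], [-0.1, 0.3, 8.9, -0.0, 0.0, -0.0], [-0.1, 0.3, 8.9, -0.0, 0.0, -0.0], [-0.1, 0.3, 8.9, -0.0, 0.0, -0.0], [-0.1, 0.3, 8.9, -0.0, 0.0, -0.0], [-0.1, 0.3, 8.9, -0.0, 0.0, -0.0], [-0.1, 0.3, 8.9, -0.0, 0.0, -0.0], [-0.1, 0.3, 8.9, -0.0, 0.0, -0.0]]
t 11.6 j [ 32.8  32.1 -45.9 103.7  27.4  56.   41.1]
```

Emit:
arm_command(deltas=[[-0.5,1,12,0,0,0],[-0.5,1,12,0,0,0],[0,1,12,0,0,0],[0,0,12,0,0,0],[0,0,12,0,0,0],[0,0,10,0,0,0],[0,0,10,0,0,0],[0,0,8,0,0,0],[0,0,0,0,0,0],[0,0,0,0,0,0]])

```text
clock: 12.85
position: [0.5494, -0.0571, 0.1035]
tcp_rot: [[-0.91, 0.415, 0.0], [0.415, 0.91, 0.0], [-0.0, 0.0, -1.0]]
force: [0.6, 0.1, -0.4]
width: 0.0857
```

```bash
python3 -c "
from h import *
im=bot.grab_frame('side')[:,:,::-1]
cv2.imwrite('pics/s5.png',cv2.resize(im[150:350,210:430],None,fx=3,fy=3))"
```

```text
(no output)
```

View pics/s5.png

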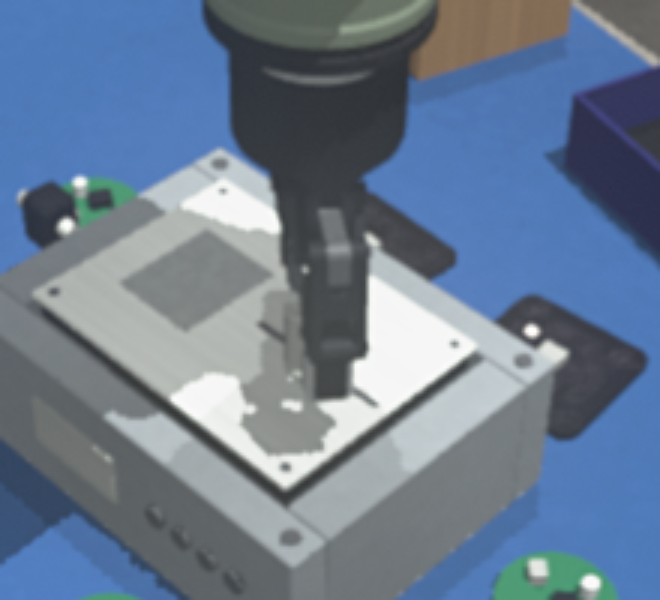

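The fingers straddle the wing at about (320,350), so I'll close on it.

Emit:
arm_command(deltas=[[0,0,0,0,0,0],[0,0,0,0,0,0],[0,0,0,0,0,0],[0,0,0,0,0,0],[0,0,0,0,0,0],[0,0,0,0,0,0],[0,0,0,0,0,0],[0,0,0,0,0,0],[0,0,0,0,0,0],[0,0,0,0,0,0]], hand=-1, force=60)

```text
clock: 14.15
position: [0.5492, -0.0574, 0.1033]
tcp_rot: [[-0.91, 0.415, -0.0], [0.415, 0.91, -0.0], [0.0, -0.0, -1.0]]
force: [-1.7, -4.5, 1.3]
width: 0.0103
```

Emit:
arm_command(deltas=[[0,0,0,0,0,0.11],[0,0,0,0,0,0.115],[0,0,0,0,0,0.115],[0,0,0,0,0,0.115],[0,0,0,0,0,0.115],[0,0,0,0,0,0.115],[0,0,0,0,0,0.115],[0,0,0,0,0,0.115],[0,0,0,0,0,0],[0,0,0,0,0,0]])

```text
clock: 15.4
position: [0.55, -0.0568, 0.1036]
tcp_rot: [[-0.229, 0.973, 0.002], [0.973, 0.229, 0.001], [0.0, 0.002, -1.0]]
force: [5.4, -0.0, 1.2]
width: 0.0107
```

```bash
python3 -c "
from h import *
s=bot.get_state();print(s['position'],s['tcp_rot'],s['force'],s['wrist_torque'],s['width'])"
```

```text
[ 0.55001128 -0.05676208  0.1035591 ] [[-2.28889293e-01  9.73451238e-01  1.54221505e-03]
 [ 9.73452446e-01  2.28888734e-01  5.32425650e-04]
 [ 1.65294758e-04  1.62313955e-03 -9.99998669e-01]] [ 5.37879268 -0.03331076  1.18098607] [-0.04367334 -1.1613884  -0.06884562] 0.010698933766459482
```

Emit:
arm_command(deltas=[[0,0,0,0,0,0],[0,0,1,0,0,0],[0,0,1,0,0,0],[0,0,1,0,0,0],[0,0,1,0,0,0],[0,0,1,0,0,0],[0,0,0,0,0,0],[0,0,0,0,0,0],[0,0,0,0,0,0],[0,0,0,0,0,0]])

```text
clock: 16.65
position: [0.55, -0.0568, 0.0987]
tcp_rot: [[-0.228, 0.974, 0.002], [0.974, 0.228, 0.001], [0.0, 0.002, -1.0]]
force: [4.4, 1.0, 6.0]
width: 0.0106
```

```bash
python3 -c "
from h import *
im=bot.grab_frame('side')[:,:,::-1]
cv2.imwrite('pics/s6.png',cv2.resize(im[150:350,190:410],None,fx=3,fy=3))"
```

```text
(no output)
```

View pics/s6.png

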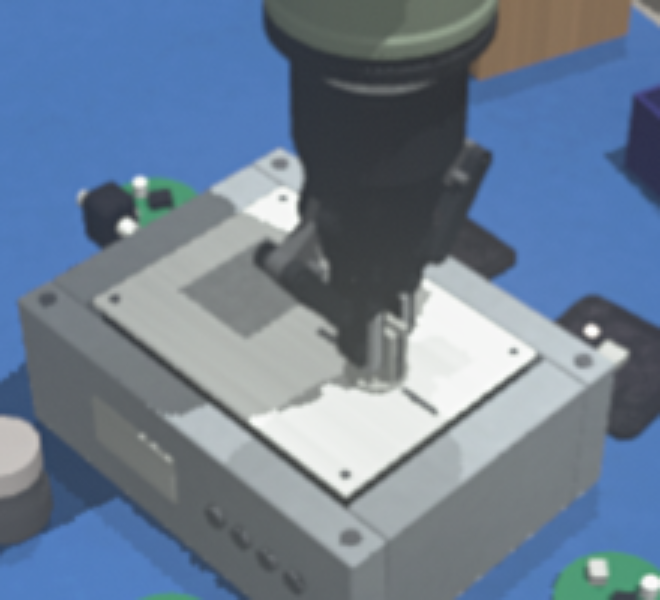

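The cover is moving down at about 6 N and the wing lines up with the index line, so I'll press on to the stop.

Emit:
arm_command(deltas=[[0,0,1,0,0,0],[0,0,1,0,0,0],[0,0,1,0,0,0],[0,0,0.5,0,0,0],[0,0,0.5,0,0,0],[0,0,0,0,0,0],[0,0,0,0,0,0],[0,0,0,0,0,0],[0,0,0,0,0,0],[0,0,0,0,0,0]])

```text
clock: 17.95
position: [0.5501, -0.0568, 0.0953]
tcp_rot: [[-0.227, 0.974, 0.002], [0.974, 0.227, 0.0], [-0.0, 0.002, -1.0]]
force: [0.3, 1.7, 17.9]
width: 0.0101
```

```bash
python3 -c "
from h import *
s=bot.get_state();print(s['position'],s['force'],s['wrist_torque'],s['width'])
im=bot.grab_frame('side')[:,:,::-1]
cv2.imwrite('pics/s7.png',cv2.resize(im[150:350,190:410],None,fx=3.6,fy=3))"
```

```text
[ 0.55007922 -0.0567602   0.09531469] [ 0.29505084  1.69364404 17.94980662] [ 0.18126158 -0.1481451   0.04206441] 0.01005435071369031
```

View pics/s7.png

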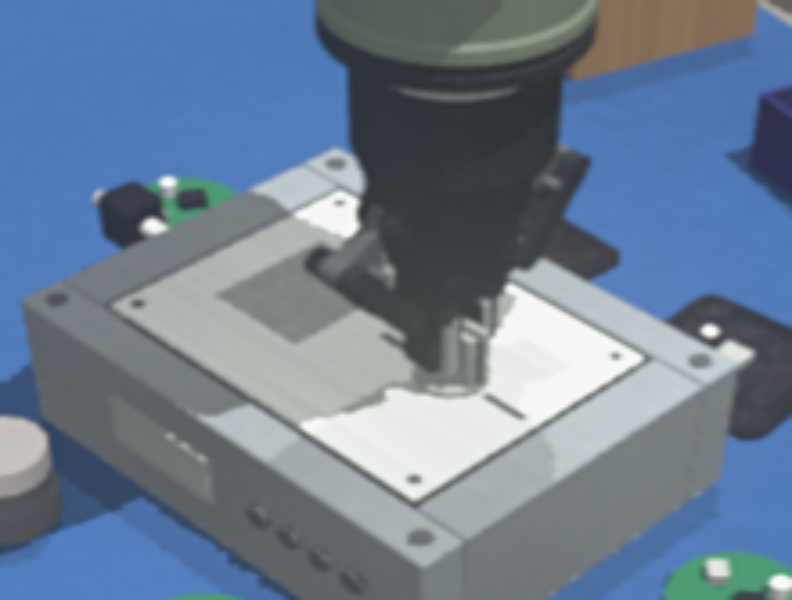

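Emit:
arm_command(deltas=[[0,0,0.3,0,0,0],[0,0,0,0,0,0],[0,0,0,0,0,0],[0,0,0,0,0,0],[0,0,0,0,0,0],[0,0,0,0,0,0],[0,0,0,0,0,0],[0,0,0,0,0,0],[0,0,0,0,0,0],[0,0,0,0,0,0]])

```text
clock: 19.25
position: [0.5501, -0.0568, 0.0953]
tcp_rot: [[-0.227, 0.974, 0.002], [0.974, 0.227, 0.0], [-0.0, 0.002, -1.0]]
force: [-1.6, 0.9, 23.8]
width: 0.0103
```

```bash
python3 -c "
from h import *
im=bot.grab_frame('top')[:,:,::-1]
cv2.imwrite('pics/t2.png',im)
im=bot.grab_frame('side')[:,:,::-1]
cv2.imwrite('pics/s8.png',cv2.resize(im[230:300,280:350],None,fx=8,fy=8,interpolation=2))"
```

```text
(no output)
```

View pics/s8.png

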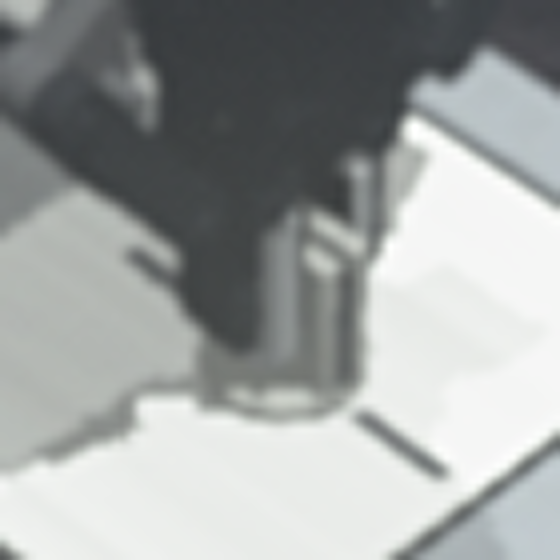

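View pics/t2.png

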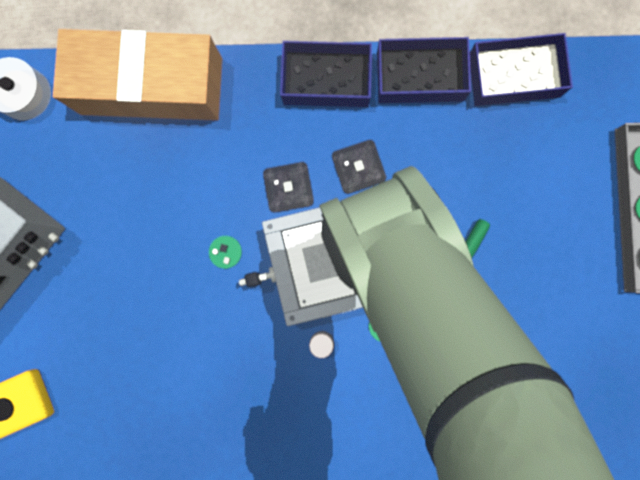

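The cover is flush, held with about 24 N. The wing lines up with the index line, the knob is home at (251,280), and the visible bystanders haven't moved. I'll hand the job in.

```bash
python3 -c "
from cell import bot
print(bot.close_job())"
```

```text
the job is handed in; nothing more can be done
None
```

I finished all three steps and handed the job in at about 19 s of the 58 s allowed; no verdict was reported.

- **Vent slide:** I gripped the knob, pulled it out 40 mm until it met its end stop, and pushed it home again. It stopped at its starting position with about 9 N against the stop. In the final top picture the knob is still at its home spot.
- **Fastener:** I gripped the wing and turned it about 52° clockwise. The jaws ended at 13.1°, against a measured box yaw of 13.0°. The wing looks in line with the index line in the side view, though the gripper hides most of it, so I couldn't measure the slot itself.
- **Cover:** Still holding the wing, I pressed down 8.3 mm to the hard stop. The side picture shows the cover flush, and the last reading was a steady 24 N.
- **Bystanders:** board_a, both plates and the jar look unmoved in the final top picture. The arm hid the other two boards and most of the screwdriver there, so those were not fully checked; the gripper never went near them.

No check failed. The two sightings of the fastener's axis differed by about 2 mm, and the wing still gripped cleanly.

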